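Feed a tube rack through a spring gate

TASK

A tube rack waits in a loading chute in front of a spring-closed gate. Press the gate's long ribbed strip down with a fingertip and keep the gate held clear while the same hand pushes the rack along the chute past it, right home against the end stop; then let the gate spring shut behind the rack and move clear. Only push: do not lift the rack out or tip it, do not let the gate close onto the rack on the way, and leave the cup and bottles standing beside the chute alone.

Things in the scene. Friction and masses are not known exactly. Their poses are not given: they have to be found in the camera images.
- chute: Fixed aluminium chute on the worktop. Origin: worktop level, on its centreline, in the plane of the gate's tongue. x points along the chute in the pushing direction, y to its left, z up. Floor top z = 4 mm, from x = -165 to +112 mm, near end open. Inner width 62 mm (y = -31 to +31); walls 4 mm thick, top at z = 32 mm on the right (y < 0), 18 mm on the left. Gate hinge axis: along x at y = +40, z = 22 mm.
- chute_stop (a point): Centre of the near face of the end stop, a cross wall of the chute with its top at z = 38 mm: chute x = +106, y = 0, z = 20 mm. The rack is home when its front end touches this wall (rack origin at chute x = +61 mm).
- rack: Loose white tube rack with eight capped tubes fixed in it, about 0.15 to 0.31 kg, 90 mm long (its x, along the chute), 58 mm wide, end plates 66 mm and caps 70 mm tall. Origin: centre of its underside, on the chute floor. Flat upright end plates over the full width at x = -45 and +45 mm; push the near one. At the start its front end is 20 to 45 mm short of the gate's plane.
- gate (a joint): Angle of the grey gate, rad: 0 shut, hard stop at 0.75. It rocks about an axis along the chute: pressing its strip (outside the left wall) down swings the tongue up and out to the left. The tongue clears the rack from about 0.45; 0.5 to 0.7 is comfortable. Pushing the rack against it does not open it. A spring (about 3 N at the pad when open) shuts it when let go.
- gate_pad (a point): Centre of the ribbed grey pad, 24 mm wide, on top of the gate's strip; moves with it. The strip runs along the chute from chute x = -166 to +64 mm; a press anywhere along it works alike, so a finger can slide along it. Pad centre 47 mm from the hinge axis. Shut, the strip slopes up outward at 30 degrees (pad centre at chute y = +79, z = 49 mm); at joint 0.6 it is near level (y = +87, z = 22 mm).
- gate_tongue (a point): Tip of the gate's tongue, 10 mm long along the chute, 11 mm high. Shut, it reaches to chute y = +17 mm at z = 52 to 63 mm and stops the rack's upper left corner. A finger pushing the rack near the centreline (y below +10 mm) passes beside it. Opening, its 12 mm long leaf leans out over the strip at chute x = 0: to y = +62 mm at joint 0.6; a finger on the pad at y = +75 mm or more passes beside it.
- cup: Bystander: specimen cup with white lid, 52 mm wide, 64 mm tall, loose beside the chute; origin at centre of underside. Leave alone.
- dropper: Bystander: small white dropper bottle, 27 mm wide, 74 mm tall, loose beside the chute; origin at centre of underside. Leave alone.
- reagent: Bystander: grey screw-cap bottle, 58 mm wide, 105 mm tall, loose beside the chute; origin at centre of underside. Leave alone.
Things that resemble listed ones, but are neither listed nor needed, are in the scene too. Leave any turquoise look-alike of the rack alone.

How it is judged:
On the way, in this order (a step that is already met when the one before it is completed fails the run):
1. a finger holds the gate open while the rack is still in front of it (value of joint gate above 0.42 rad and contact force between the fingers and gate above 0.3 N and x of rack in the frame of chute below -0.045 m), for 0.1 s.
2. the rack is half-way past the gate, which a finger still holds open (value of joint gate above 0.4 rad and contact force between the fingers and gate above 0.3 N and x of rack in the frame of chute between 0 and 0.04 m), for 0.02 s.
At the end, for the whole second after the job is handed in: The rack stands flat on the chute floor past the gate, its front within 6 mm of the end stop, at rest, and the gate is shut (under 0.06 rad) behind it (x of rack in the frame of chute between 0.055 and 0.065 m and z of rack in the frame of chute below 0.008 m and angle between rack's own z axis and vertical below 0.05 rad and value of joint gate below 0.06 rad and linear speed of rack below 0.01 m/s); the robot touches nothing.
It fails at once if the rack is lifted (more than 15 mm) or tipped (more than 0.3 rad) (z of rack in the frame of chute above 0.019 m or angle between rack's own z axis and vertical above 0.3 rad).
It fails at once if the gate closes onto the rack while it passes (more than 1.5 N) (x of rack in the frame of chute between -0.04 and 0.045 m and contact force between gate and rack above 1.5 N).
It fails at once if the specimen cup is moved more than 20 mm or tipped (distance of cup from where it was at the start of the episode above 0.02 m or angle between cup's own z axis and vertical above 0.3 rad).
It fails at once if the oil dropper is moved more than 20 mm or tipped (distance of dropper from where it was at the start of the episode above 0.02 m or angle between dropper's own z axis and vertical above 0.3 rad).
It fails at once if the reagent bottle is moved more than 20 mm or tipped (distance of reagent from where it was at the start of the episode above 0.02 m or angle between reagent's own z axis and vertical above 0.3 rad).
It also fails if it takes over 48 s, if anything falls off the work surface, if the arm or the gripper's body presses on something with over 40 N, if the wrist force passes 120 N, or if a joint passes its speed limit or range.

ROBOT

A 7-joint arm with a two-finger parallel gripper is mounted at the origin on a cart in front of the work surface, level with it; the furniture and walls round the work are solid. World frame = base frame: x ahead of the robot, y to its left, z up, the work surface at z = 0. Lengths are in m, angles in rad, forces in N, time in s.
With the tool pointing down it reaches from about 0.4 to 0.85 m from the base axis. Payload 10.4 kg.
Tool frame: the origin (TCP) lies at the very end of the fingers, on their centre line; the grasp point (between the pads) lies 19 mm behind it; z points along the fingers, y is the line along which they close (so a half turn about z gives the same grasp; the last joint's range is limited). The gripper opens to 87 mm and grips with 3 to 60 N. Pads are 19 mm wide; open, the fingers measure 117 mm over their backs; the gripper's body (75 mm by 190 mm) begins 51 mm behind the grasp point.
Start: joints at [1.153, 0.332, -0.065, 1.46, 0.022, 1.35, -0.088], TCP at [0.24, -0.577, 0.223] pointing down, gripper open.
Joint ranges: [-2.6, 2.6], [-0.5, 2.12], [-1.47, 1.34], [0.16, 2.42], [-1.27, 4.41], [0.06, 2.06], [-2.6, 2.6]. Speed limits (rad/s): [2.22, 2.22, 2.79, 2.79, 3.14, 3.14, 3.14].

INTERFACE

Orientations are given as a unit quaternion [w, x, y, z].
In Python, from plant import env gives the robot as it stands.
- The arm moves only by the tool apply_moves, never from a script. Its argument "rows" is text: rows parted by semicolons, each of 5 numbers parted by spaces: the closure in counts, from 0 (fully open) to 255 (shut), then the shift along the tool's x, y, z in mm, then the turn about the tool's z in units of 6 degrees (1.0 is 6 degrees). In form: jaw x y z yaw; .... A call has 1 to 8 rows; each row is the pose to reach, as a shift and turn from the pose commanded when the call began, along the tool's axes at that moment; what a row does not reach only later rows make up. A row lasts 1/12 s, in which the tool goes at most 41.7 mm and 7.16 degrees, less where a joint would pass 70% of its speed; a pose out of reach is approached as far as the arm can. A call with a gripper value outside its range is refused whole. The fingers move at their own pace and stop on an object; the grip force is fixed at half the most. Time passes only in rows, so rows that repeat a pose let the fingers close. It gives the time, the measured TCP pose, the force and the opening at its end, in the units of the state.
- env.read_state(): the state, without advancing time (a new reading comes with each control period).
- env.grab_frame(name): name is "side" or "top"; returns a dict with "img" (420x560x3 uint8, red, green, blue), "range_z" (420x560 float32, m along the optical axis (not along the pixel's ray), 0 where there is no reading), "mtx" (3x3 intrinsics, pixels), "distortion" ([k1, k2, p1, p2, k3] as OpenCV has them; the pictures are not rectified), "rvec" (rotation vector, rad) and "tvec" (3), from world to camera coordinates, as OpenCV has them. Camera axes: x right, y down, z forward; pixel columns grow to the right and rows downward; lengths in m; the calibration is good to about 2 mm. A picture is of the moment at which its call begins.
- env.hand_in(): hands the job in, once; it reports no verdict.
Trained networks look in a picture, given as the dict that the camera call returned (one of the last four; its "shot" number tells which), for a name from the list of things; names that differ only in an ending like _2 or _b are one class to them, and where a whole thing is asked for, a point or a joint stands for the part that bears it (a point fixed in the world has none). Each returns a list of dicts, best first, with "confidence" (0 to 1); they miss things now and then, are a little off and sometimes report something else, mostly with a low value. They report only what shows in the picture. A call takes as long as a camera call. They do not tell look-alikes from the thing itself.
- env.look_for(picture, thing): "rect" ([centre column, centre row, width, height] in pixels, round what is visible of it).
- env.mark_of(picture, thing): "point" ([row, column] in pixels: a listed point, or the origin of a listed thing).
The state is a dict: "clock": time; "joint_positions": joint angles; "dq": joint speeds; "tau": joint torques, N m; "tool_pos": TCP position; "ee_rot": TCP orientation; "ft_force": force on the tool from outside, world axes, zero at the start; "wrist_torque": the same for the moment, N m; "grip_width": finger opening in m.
Only numpy, scipy, OpenCV 4.12 (cv2) and the standard library are available. Lean on these libraries where they do the work, as an engineer would, in place of code of your own. Each camera call takes 0.05 s, during which the arm holds its last target. There are 200 camera calls.

## Working session

There is one attempt and no reset: what is moved stays moved. The work goes in short steps, Python scripts to look and compute and a tool call to move; the robot and the scene stay as the last step left them, time stands still between calls to the robot, and variables do not carry over. Pictures are saved under pics/ and viewed, on a budget of 10 in all, crops included, one or two more only if the job needs it, and the job is handed in when it is done.

Besides the shell and the picture viewer there is one more tool, called after ">>>" as name(argument=value, ...) on one line, values as JSON. apply_moves: Moves the arm, as the interface text tells. Its arguments: {"type":"object","properties":{"rows":{"type":"string"}},"required":["rows"]}

```bash
mkdir -p pics; ls
cat > h.py <<'E'
import numpy as np, cv2
from plant import env
def snap(n,f):
    p=env.grab_frame(n); cv2.imwrite(f'pics/{f}.png',p['img'][:,:,::-1]); return p
def world(p,r,c,z=None):
    u=cv2.undistortPoints(np.array([[[c,r]]],float),p['mtx'],p['distortion'])[0,0]
    R=cv2.Rodrigues(np.array(p['rvec'],float))[0]; t=np.array(p['tvec'],float).ravel()
    d=R.T@np.array([u[0],u[1],1]); o=-R.T@t
    if z is not None: return o+d*(z-o[2])/d[2]
    k=p['range_z'][max(0,int(r)-1):int(r)+2,max(0,int(c)-1):int(c)+2]; k=k[k>0]
    return o+d*np.median(k) if k.size else None
def pix(p,X):
    return cv2.projectPoints(np.array(X,float).reshape(-1,3),np.array(p['rvec'],float),np.array(p['tvec'],float),p['mtx'],p['distortion'])[0][:,0]
E
python3 - <<'E'
from h import *
np.set_printoptions(precision=4,suppress=True)
print(env.read_state())
for n in('top','side'):
    p=snap(n,n+'0')
    for t in('chute','chute_stop','rack','gate','gate_pad','gate_tongue','cup','dropper','reagent'):
        for d in env.mark_of(p,t)[:3]:
            r,c=d['point'];print(n,t,round(d['confidence'],2),np.round([c,r]),'depth',world(p,r,c),'z0',world(p,r,c,0))
E
```

```text
pics
{'clock': 0.0, 'joint_positions': array([ 1.1534,  0.3328, -0.0647,  1.4609,  0.0216,  1.3499, -0.0885]), 'dq': array([ 0.    ,  0.0005, -0.0006, -0.0013,  0.0001,  0.0006,  0.0008]), 'tau': array([ -0.0001, -62.3254,   0.0247, -38.9908,  -0.0614,   0.0395,
         0.0001]), 'tool_pos': array([ 0.2402, -0.5766,  0.2218]), 'ee_rot': array([-0.0007,  0.9806,  0.1961, -0.0002]), 'ft_force': array([0.8184, 0.4426, 0.2803]), 'wrist_torque': array([-0.0439,  0.0494, -0.0338]), 'grip_width': 0.08694184892695042}
top chute 0.97 [295. 208.] depth [0.6386 0.0443 0.0037] z0 [0.6391 0.0441 0.    ]
top chute_stop 0.64 [297. 167.] depth [0.7353 0.0416 0.0237] z0 [0.741  0.0402 0.    ]
top rack 0.93 [203. 242.] depth [0.5523 0.2545 0.0518] z0 [0.5552 0.2628 0.    ]
top rack 0.83 [297. 243.] depth [0.5504 0.0429 0.059 ] z0 [0.5536 0.0394 0.    ]Traceback (most recent call last):
  File "<stdin>", line 7, in <module>
ValueError: it knows: chute, chute_stop, cup, dropper, gate_pad, gate_tongue, rack, reagent
```

```bash
python3 -c "
import cv2;import numpy as np
a=cv2.imread('pics/top0.png');b=cv2.imread('pics/side0.png')
cv2.imwrite('pics/both0.png',cv2.resize(np.vstack([a,b]),(560,840))[:600]);print(a.shape)"
```

```text
[ WARN:0@0.011] global loadsave.cpp:275 findDecoder imread_('pics/side0.png'): can't open/read file: check file path/integrity
Traceback (most recent call last):
ValueError: all the input arrays must have same number of dimensions, but the array at index 0 has 3 dimension(s) and the array at index 1 has 2 dimension(s)
```

View pics/top0.png

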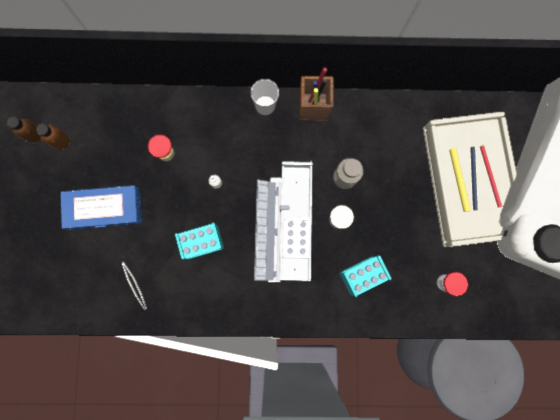

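The top view shows the chute at columns 280–312, rows 163–280, pointing up the image (world +x). The white rack is at about (297,237) and the ribbed strip at columns 255–280. The dropper is at (215,181), the cup at (342,217) and the reagent at (348,173). Turquoise look-alikes are at (200,241) and (365,276).

Run:
```python
from h import *
np.set_printoptions(precision=4,suppress=True)
for n in('top','side'):
    p=snap(n,n+'1')
    for t in('chute','chute_stop','rack','gate_pad','gate_tongue','cup','dropper','reagent'):
        for d in env.mark_of(p,t)[:3]:
            r,c=d['point'];z={'chute_stop':.02,'gate_pad':.049,'gate_tongue':.057,'rack':.004}.get(t,0)
            print(n,t,round(d['confidence'],2),np.round([c,r]),'depth',world(p,r,c),'zknown',world(p,r,c,z))
    if n=='top':
        # depth cloud of the chute area
        g=np.array([[*world(p,r,c),r,c] for r in range(155,290) for c in range(250,320) if p['range_z'][r,c]>0]); np.save('cloud.npy',g)
        R=cv2.Rodrigues(p['rvec'])[0];print('cam',-R.T@np.ravel(p['tvec']))
for lo,hi in((.028,.042),(.055,.08)):
    m=(g[:,2]>lo)&(g[:,2]<hi)
    print(lo,cv2.minAreaRect(g[m][:,:2].astype(np.float32)),m.sum())
```

```text
top chute 0.81 [293. 210.] depth [0.6331 0.0484 0.0042] zknown [0.6337 0.0482 0.    ]
top chute 0.53 [263. 228.] depth [0.584  0.1197 0.0478] zknown [0.5883 0.1207 0.    ]
top chute_stop 0.96 [295. 168.] depth [0.7362 0.0458 0.0116] zknown [0.7342 0.0462 0.02  ]
top rack 0.97 [295. 242.] depth [0.5542 0.0475 0.0586] zknown [0.5574 0.0444 0.004 ]
top rack 0.96 [362. 278.] depth [ 0.4759 -0.1061  0.0529] zknown [ 0.4748 -0.1166  0.004 ]
top rack 0.75 [204. 240.] depth [0.5549 0.2528 0.0533] zknown [0.5578 0.2606 0.004 ]
top gate_pad 0.86 [262. 228.] depth [0.5849 0.1216 0.0479] zknown [0.5848 0.1215 0.049 ]
top gate_tongue 0.82 [288. 209.] depth [0.6288 0.0639 0.0622] zknown [0.6296 0.0637 0.057 ]
top cup 0.84 [336. 217.] depth [ 0.6121 -0.0461  0.0626] zknown [ 0.6196 -0.0557  0.    ]
top dropper 0.48 [213. 182.] depth [0.6901 0.2357 0.0497] zknown [0.7    0.2427 0.    ]
top reagent 0.75 [342. 177.] depth [ 0.7004 -0.0577  0.075 ] zknown [ 0.7166 -0.0703  0.    ]
cam [0.498  0.1002 1.0148]
side chute 0.58 [278. 232.] depth [0.6292 0.0519 0.003 ] zknown [0.6303 0.0482 0.    ]
side chut
[... 603 characters left out ...]
.1174 0.049 ]
side gate_tongue 0.69 [280. 211.] depth [0.6372 0.0109 0.0258] zknown [0.6255 0.0522 0.057 ]
side cup 0.65 [299. 206.] depth [0.5926 0.0352 0.0652] zknown [ 0.6138 -0.054   0.    ]
side dropper 0.77 [212. 286.] depth [0.6937 0.2471 0.0152] zknown [0.7006 0.2327 0.    ]
side dropper 0.64 [230. 213.] depth [0.7382 0.0403 0.0192] zknown [0.7483 0.0159 0.    ]
side reagent 0.59 [256. 191.] depth [ 0.7105 -0.0498  0.0218] zknown [ 0.7211 -0.0806  0.    ]
0.028 ((0.6055172681808472, 0.06032690405845642), (0.10614831745624542, 0.2779814302921295), 89.17842102050781) 1172
0.055 ((0.578633189201355, 0.04434133693575859), (0.12086815387010574, 0.06199125200510025), 4.05503511428833) 1063
```

View pics/side1.png

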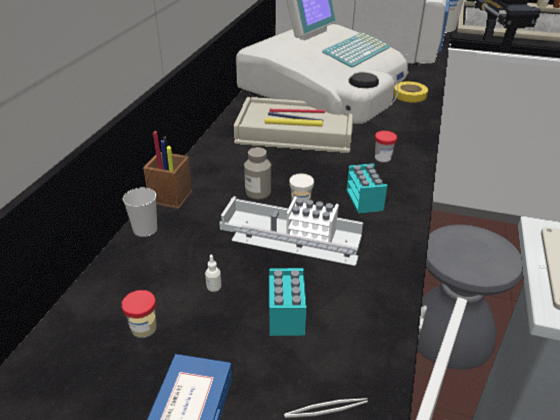

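The side view agrees: chute from (225,215) to (362,245), white rack at (312,220). The chute origin is about (0.631, 0.045) with a yaw near -0.8°. I'll straddle it with the open gripper, left finger on the strip and right finger behind the rack.

>>> apply_moves(rows="0 60 -62 0 0.9; 0 90 -94 0 1.8; 0 118 -124 0 2.7; 0 147 -154 0 3.4; 0 176 -184 0 3.9; 0 205 -214 0 3.9; 0 234 -244 0 3.9; 0 263 -274 0 3.9")

```text
clock: 1.77
tool_pos: [0.3612, -0.2642, 0.2228]
ee_rot: [0.0, 1.0, -0.007, 0.0]
ft_force: [0.9, -0.3, 0.2]
grip_width: 0.0871
```

Run:
```python
from h import *
from scipy.optimize import minimize
np.set_printoptions(precision=4,suppress=True)
g=np.load('cloud.npy')
# right wall: top z~.032 ; left strip outer edge; rack top
m=(g[:,2]>.025)&(g[:,2]<.036)&(g[:,1]<.03); a=g[m]; print('rwall',m.sum(),np.polyfit(a[:,0],a[:,1],1),a[:,0].min(),a[:,0].max(),np.median(a[:,1]))
m=(g[:,2]>.043)&(g[:,1]>.1); a=g[m]; print('strip',np.polyfit(a[:,0],a[:,1],1),a[:,0].min(),a[:,0].max(),a[:,1].min(),a[:,1].max(),a[:,2].max())
out=[]
for r in range(185,278,3):
    b=a[a[:,3]==r]
    if len(b): out.append([b[:,0].mean(),b[:,1].max()])
out=np.array(out);print('outer',np.polyfit(out[:,0],out[:,1],1),out[:,1].mean())
m=(g[:,2]>.055)&(g[:,2]<.08)&(g[:,0]<.615); a=g[m];print('rack',cv2.minAreaRect(a[:,:2].astype(np.float32)),a[:,0].min(),a[:,0].max(),np.percentile(a[:,2],[5,50,95]))
s=env.read_state();print(s['tool_pos'],s['ee_rot'],s['clock'])
```

```text
rwall 225 [-0.0007  0.0108] 0.4704098229783716 0.7465582062851707 0.010189947840493652
strip [-0.0118  0.1315] 0.46733070022924716 0.6962051321333114 0.11115010621800736 0.13660057390261 0.05448425289055592
outer [-0.0111  0.1414] 0.13490068588909757
rack ((0.5643494725227356, 0.04310784116387367), (0.08980266004800797, 0.05703932046890259), 0.3563174903392792) 0.519299864666337 0.6090985986830626 [0.0566 0.0588 0.0737]
[ 0.3612 -0.2642  0.2228] [ 0.0004  1.     -0.0069  0.0002] 1.7667
```

>>> apply_moves(rows="0 15 -38 0 0; 0 30 -76 0 0; 0 45 -114 0 0; 0 60 -152 0 0; 0 75 -190 0 0; 0 88 -228 0 0; 0 102 -266 0 0; 0 114 -300 0 0")

```text
clock: 2.43
tool_pos: [0.4794, 0.0349, 0.223]
ee_rot: [0.0, 1.0, -0.006, 0.001]
ft_force: [-0.4, 0.4, 0.5]
grip_width: 0.0873
```

>>> apply_moves(rows="0 10 -25 20 0; 0 18 -45 50 0; 0 18 -49 90 0; 0 18 -49 120 0; 0 18 -49 120 0; 0 18 -49 120 0")

```text
clock: 2.93
tool_pos: [0.4968, 0.0809, 0.1022]
ee_rot: [-0.0, 1.0, -0.007, -0.001]
ft_force: [-0.3, -0.0, 1.0]
grip_width: 0.0873
```

Run:
```python
from h import *
np.set_printoptions(precision=4,suppress=True)
s=env.read_state();print(s['tool_pos'],s['ee_rot'],s['clock'],s['ft_force'])
p=snap('side','side2');cv2.imwrite('pics/side2c.png',cv2.resize(p['img'][120:320,180:440,::-1],(780,600)))
```

```text
[0.4968 0.0809 0.1022] [-0.      1.     -0.0067 -0.0013] 2.9333 [-0.2991 -0.0263  0.9877]
```

View pics/side2c.png

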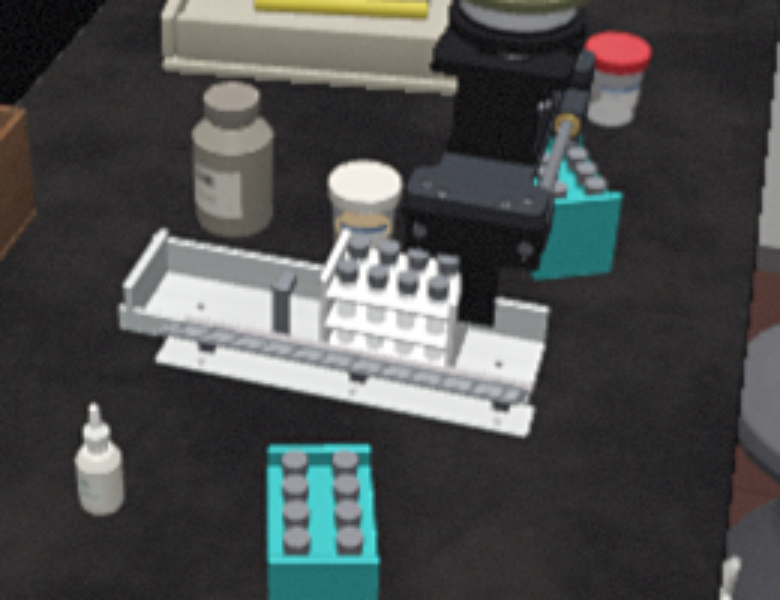

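Run:
```python
from h import *
p=env.grab_frame('side')
for n,X in dict(L=[.497,.132,.102],R=[.497,.030,.102],Lroot=[.497,.132,.16],Rroot=[.497,.03,.16],padz=[.497,.1235,.049]).items():
    a=pix(p,X)[0];print(n,(a-[180,120])*3)
a=p['img'];print([ (v,world(p,v,342)) for v in range(190,232,6)])
```

```text
L [474.82358983 325.54428482]
R [506.13843578 231.24069934]
Lroot [482.45406494 244.39228696]
Rroot [514.25964122 153.37856294]
padz [471.09672116 386.04047096]
[(190, array([0.49097224, 0.17401979, 0.21133037])), (196, array([0.49018331, 0.17324949, 0.1995574 ])), (202, array([0.49003502, 0.16768367, 0.18423688])), (208, array([0.49295083, 0.1392912 , 0.15223452])), (214, array([0.49248679, 0.13542153, 0.13703408])), (220, array([0.49185986, 0.13258593, 0.12227994])), (226, array([0.49102552, 0.13115137, 0.10829983]))]
```

The visible finger is the left one, tip near (478,322) in the crop, directly above the strip. The right finger is hidden behind it. The rack is ahead, with about 12 mm of clearance. Pressing down.

>>> apply_moves(rows="0 0 0 25 0; 0 0 0 42 0; 0 0 0 52 0; 0 0 0 60 0; 0 0 0 68 0; 0 0 0 75 0; 0 0 0 80 0; 0 0 0 80 0")

```text
clock: 3.7
tool_pos: [0.498, 0.0812, 0.0223]
ee_rot: [-0.0, 1.0, -0.007, 0.0]
ft_force: [1.3, 0.6, 3.1]
grip_width: 0.0868
```

Run:
```python
from h import *
np.set_printoptions(precision=4,suppress=True)
s=env.read_state();print(s['tool_pos'],s['clock'],s['ft_force'])
p=snap('side','side3');cv2.imwrite('pics/side3c.png',cv2.resize(p['img'][170:290,210:370,::-1],(800,600),interpolation=cv2.INTER_CUBIC))
print([ (v,world(p,v,300)) for v in range(232,262,2)])
```

```text
[0.498  0.0812 0.0223] 3.7 [1.2816 0.5998 3.0551]
[(232, array([0.5845, 0.0512, 0.0131])), (234, array([0.5831, 0.0565, 0.0123])), (236, array([0.5817, 0.0619, 0.0116])), (238, array([0.5764, 0.0836, 0.0245])), (240, array([0.5755, 0.0871, 0.0225])), (242, array([0.5742, 0.0919, 0.0215])), (244, array([0.5723, 0.0994, 0.0228])), (246, array([0.5712, 0.1035, 0.0214])), (248, array([0.5697, 0.1093, 0.0214])), (250, array([0.5682, 0.115 , 0.0214])), (252, array([0.5667, 0.1206, 0.0214])), (254, array([0.5653, 0.1264, 0.0215])), (256, array([0.5641, 0.1306, 0.0203])), (258, array([0.5626, 0.1365, 0.0207])), (260, array([0.5618, 0.1393, 0.0183]))]
```

View pics/side3c.png

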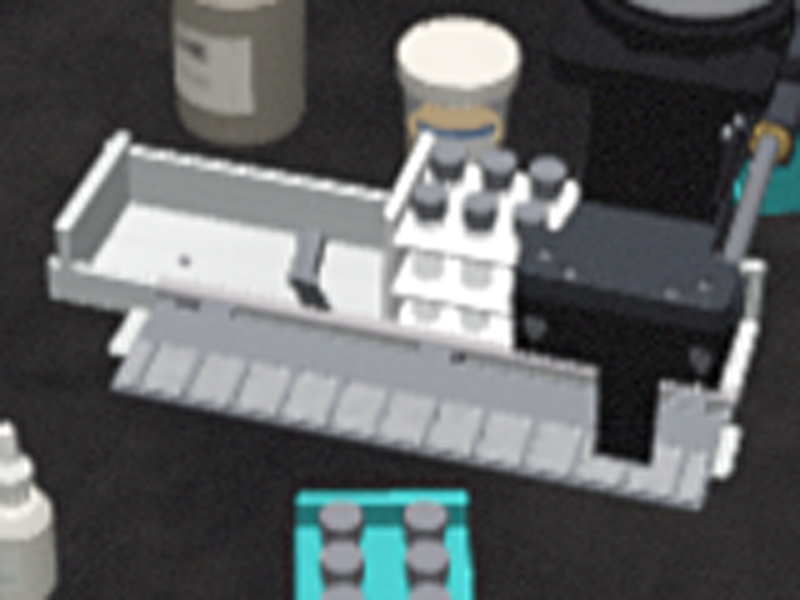

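The gate is held open: the strip is level at z≈21 mm and the tongue, at (310,270), leans out left. The finger presses with about 3 N. Pushing now.

>>> apply_moves(rows="0 4 0 0 0; 0 8 0 0 0; 0 12 0 0 0; 0 16 0 0 0; 0 21 0 0 0; 0 26 0 0 0; 0 31 0 0 0; 0 36 0 0 0")

```text
clock: 4.42
tool_pos: [0.5329, 0.08, 0.0224]
ee_rot: [0.001, 1.0, -0.007, -0.001]
ft_force: [-7.8, -0.6, 7.8]
grip_width: 0.0869
```

Run:
```python
from h import *
np.set_printoptions(precision=4,suppress=True)
s=env.read_state();print(s['tool_pos'],s['clock'],s['ft_force'])
p=snap('side','side4');cv2.imwrite('pics/side4c.png',cv2.resize(p['img'][170:290,210:370,::-1],(800,600),interpolation=cv2.INTER_CUBIC))
```

```text
[0.5329 0.08   0.0224] 4.4167 [-7.7738 -0.5972  7.8144]
```

View pics/side4c.png

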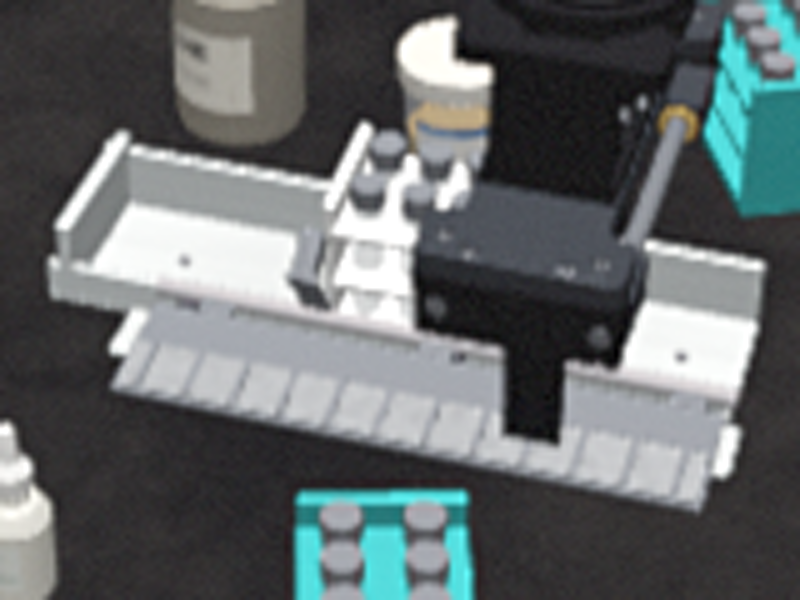

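The rack now moves with the finger and its front is about level with the tongue. The force reading has risen, so I'll pause and check it at rest.

>>> apply_moves(rows="0 0 0 0 0; 0 0 0 0 0")

```text
clock: 4.63
tool_pos: [0.534, 0.0801, 0.0225]
ee_rot: [0.0, 1.0, -0.007, 0.0]
ft_force: [-0.7, -1.8, 2.8]
grip_width: 0.0869
```

>>> apply_moves(rows="0 1 0 0 0; 0 3 0 0 0; 0 5 0 0 0; 0 7 0 0 0; 0 7 0 0 0")

```text
clock: 5.05
tool_pos: [0.5401, 0.0804, 0.0224]
ee_rot: [0.0, 1.0, -0.007, -0.001]
ft_force: [-4.0, -0.9, 4.2]
grip_width: 0.0868
```

Run:
```python
from h import *
np.set_printoptions(precision=4,suppress=True)
s=env.read_state();print(s['tool_pos'],s['clock'],s['ft_force'])
p=snap('top','top5')
cv2.imwrite('pics/top5c.png',cv2.resize(p['img'][150:300,220:370,::-1],(600,600),interpolation=cv2.INTER_CUBIC))
g=np.array([[*world(p,r,c),r,c] for r in range(155,290) for c in range(250,320) if p['range_z'][r,c]>0])
m=(g[:,2]>.055)&(g[:,2]<.08);a=g[m];print(a[:,0].min(),a[:,0].max(),a[:,1].min(),a[:,1].max())
```

```text
[0.5401 0.0804 0.0224] 5.05 [-3.9712 -0.8614  4.1896]
0.6253063670634397 0.6404226517630495 0.015125839449434672 0.1041898416834351
```

View pics/top5c.png

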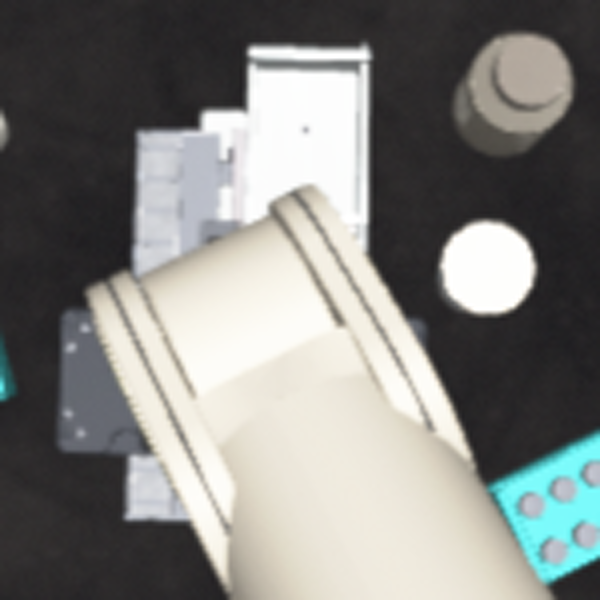

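The top view shows the arm hiding most of the rack, but depth puts its front at x≈0.640, past the gate plane. The tongue, at about (215,230), is swung out to the left. The forces are just sliding friction, so I'll continue.

>>> apply_moves(rows="0 4 0 0 0; 0 8 0 0 0; 0 12 0 0 0; 0 16 0 0 0; 0 20 0 0 0; 0 24 0 0 0; 0 28 0 0 0; 0 32 0 0 0")

```text
clock: 5.77
tool_pos: [0.573, 0.0801, 0.0225]
ee_rot: [-0.0, 1.0, -0.007, 0.0]
ft_force: [-4.5, 0.5, 2.4]
grip_width: 0.0872
```

>>> apply_moves(rows="0 4 0 0 0; 0 8 0 0 0; 0 12 0 0 0; 0 16 0 0 0; 0 20 0 0 0; 0 24 0 0 0; 0 28 0 0 0; 0 32 0 0 0")

```text
clock: 6.43
tool_pos: [0.605, 0.0796, 0.0225]
ee_rot: [0.0, 1.0, -0.007, -0.0]
ft_force: [-3.0, -0.5, 2.6]
grip_width: 0.087
```

Run:
```python
from h import *
np.set_printoptions(precision=4,suppress=True)
s=env.read_state();print(s['tool_pos'],s['clock'],s['ft_force'])
p=snap('side','side6');cv2.imwrite('pics/side6c.png',cv2.resize(p['img'][170:290,210:370,::-1],(800,600),interpolation=cv2.INTER_CUBIC))
```

```text
[0.605  0.0796 0.0225] 6.4333 [-3.0468 -0.5054  2.5823]
```

View pics/side6c.png

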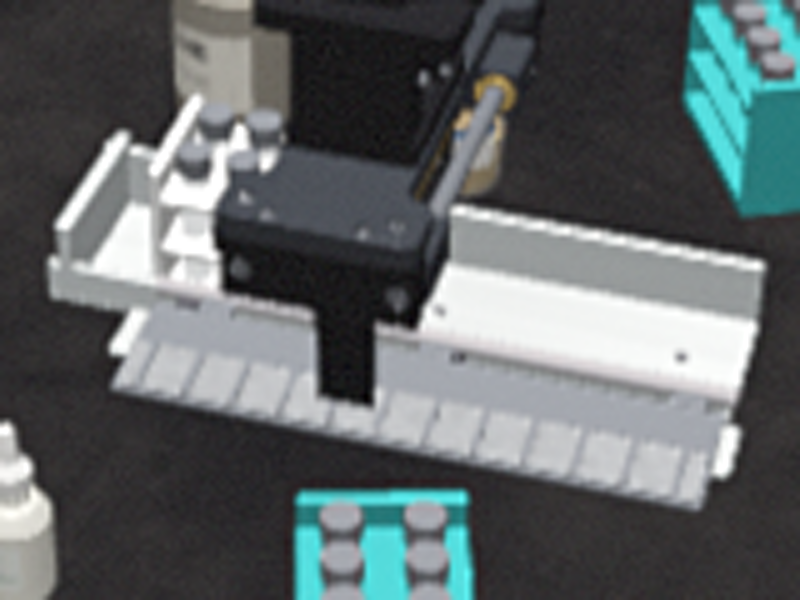

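The rack front, at (165,270), is about 30 mm short of the end stop. It is upright, and the gate is still open.

>>> apply_moves(rows="0 4 0 0 0; 0 8 0 0 0; 0 12 0 0 0; 0 16 0 0 0; 0 20 0 0 0; 0 24 0 0 0; 0 27 0 0 0; 0 29 0 0 0")

```text
clock: 7.15
tool_pos: [0.6338, 0.0791, 0.0226]
ee_rot: [0.0, 1.0, -0.007, -0.0]
ft_force: [-5.9, -0.7, 5.3]
grip_width: 0.087
```

>>> apply_moves(rows="0 1 0 0 0; 0 2 0 0 0; 0 3 0 0 0; 0 3 0 0 0")

```text
clock: 7.48
tool_pos: [0.6367, 0.0791, 0.0226]
ee_rot: [0.0, 1.0, -0.007, -0.0]
ft_force: [-4.8, -0.2, 3.8]
grip_width: 0.087
```

>>> apply_moves(rows="0 1 0 0 0; 0 2 0 0 0; 0 2 0 0 0")

```text
clock: 7.73
tool_pos: [0.6369, 0.0791, 0.0226]
ee_rot: [0.0, 1.0, -0.007, -0.002]
ft_force: [-14.4, -1.9, 12.6]
grip_width: 0.0868
```

Run:
```python
from h import *
np.set_printoptions(precision=4,suppress=True)
s=env.read_state();print(s['tool_pos'],s['clock'],s['ft_force'])
p=snap('top','top7')
g=np.array([[*world(p,r,c),r,c] for r in range(155,290) for c in range(280,315) if p['range_z'][r,c]>0])
for lo,hi in((.055,.08),(.033,.045)):
    a=g[(g[:,2]>lo)&(g[:,2]<hi)&(g[:,1]>.02)&(g[:,1]<.07)]; print(lo,len(a),a[:,0].min(),a[:,0].max())
p=snap('side','side7');cv2.imwrite('pics/side7c.png',cv2.resize(p['img'][170:290,210:370,::-1],(800,600),interpolation=cv2.INTER_CUBIC))
```

```text
[0.6369 0.0791 0.0226] 7.7333 [-14.4302  -1.8727  12.5592]Traceback (most recent call last):
  File "<stdin>", line 7, in <module>
    return umr_minimum(a, axis, None, out, keepdims, initial, where)
ValueError: zero-size array to reduction operation minimum which has no identity
```

The tool stalled at x=0.637 with the push force up to 14 N, so the rack is against the stop. I'll back off slightly and then lift so the gate shuts.

>>> apply_moves(rows="0 -3 0 0 0; 0 -8 0 0 0; 0 -8 0 -8 0; 0 -8 0 -16 0; 0 -8 0 -24 0; 0 -8 0 -34 0; 0 -8 0 -60 0; 0 -8 0 -95 0")

```text
clock: 8.45
tool_pos: [0.629, 0.079, 0.1167]
ee_rot: [0.0, 1.0, -0.007, -0.002]
ft_force: [0.8, 0.2, 1.4]
grip_width: 0.0871
```

>>> apply_moves(rows="0 -20 0 -30 0; 0 -50 0 -50 0; 0 -90 0 -60 0; 0 -130 0 -60 0; 0 -160 0 -60 0; 0 -160 0 -60 0; 0 -160 0 -60 0")

```text
clock: 9.03
tool_pos: [0.47, 0.0813, 0.1787]
ee_rot: [0.001, 1.0, -0.007, 0.001]
ft_force: [0.5, -0.9, 0.8]
grip_width: 0.0866
```

Run:
```python
from h import *
np.set_printoptions(precision=4,suppress=True)
s=env.read_state();print(s['tool_pos'],s['clock'],s['ft_force'])
p=snap('top','top8')
g=np.array([[*world(p,r,c),r,c] for r in range(155,290) for c in range(280,315) if p['range_z'][r,c]>0])
a=g[(g[:,2]>.055)&(g[:,2]<.08)&(g[:,0]>.62)]
if len(a): print(len(a),a[:,0].min(),a[:,0].max())
for t in ('rack','gate_tongue','gate_pad','chute_stop','cup','reagent','dropper'):
    for d in env.mark_of(p,t)[:2]: print(t,d['confidence'],world(p,*d['point'],{'rack':.004,'gate_tongue':.057,'gate_pad':.049,'chute_stop':.02}.get(t,0)),world(p,*d['point']))
p=snap('side','side8');cv2.imwrite('pics/side8c.png',cv2.resize(p['img'][170:290,210:370,::-1],(800,600),interpolation=cv2.INTER_CUBIC))
```

```text
[0.47   0.0813 0.1787] 9.0333 [ 0.5148 -0.8772  0.7884]
1029 0.6278903419292694 0.736288062521968
rack 0.96 [0.6836 0.0423 0.004 ] [0.6737 0.0454 0.0581]
rack 0.79 [ 0.4752 -0.1149  0.004 ] [ 0.4763 -0.1044  0.0534]
gate_tongue 0.96 [0.6257 0.0628 0.057 ] [0.6326 0.0607 0.0051]
gate_pad 0.65 [0.5849 0.1147 0.049 ] [0.5855 0.1148 0.0422]
chute_stop 0.92 [0.7374 0.0448 0.02  ] [0.7281 0.0469 0.0586]
cup 0.86 [ 0.6252 -0.0533  0.    ] [ 0.6172 -0.0437  0.0632]
reagent 0.71 [ 0.7173 -0.0674  0.    ] [ 0.7013 -0.0552  0.0738]
dropper 0.63 [0.6976 0.2388 0.    ] [0.6894 0.2331 0.0416]
```

View pics/side8c.png

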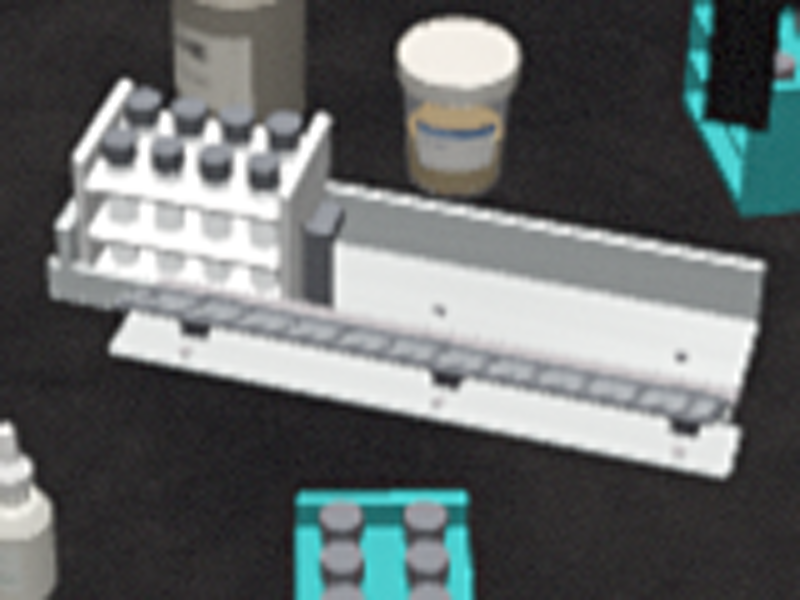

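The rack is home against the stop at (80,200), the gate is shut behind it with the tongue at (322,250), and the bystanders are undisturbed. Handing in.

```bash
python3 -c "
from plant import env
print(env.hand_in())"
```

```text
the job is handed in; nothing more can be done
None
```

The rack is home against the end stop with the gate shut behind it, and the job is handed in at about 9 s of the 48 s allowed. The hand-in gave no verdict.

**What I did:** I straddled the chute with the open gripper. The left fingertip pressed the strip down until it was level, about 0.6 rad by my estimate. The right finger then pushed the rack past the gate in small steps. The push stalled with the force rising to about 14 N, which I took as contact with the stop. I backed off 8 mm, lifted so the gate sprang shut, and moved clear.

**Last checks:**
- **Rack:** Its front measured x ≈ 0.736 m in depth, against an estimated stop face at about 0.738 m. The network's rack origin was about 9 mm off a home position, which I put down to network error. The rack stood upright in the picture.
- **Gate:** It looked shut, with the tongue standing behind the rack.
- **Bystanders:** The cup, dropper and reagent were where they started, to within 6 mm, which is within the networks' scatter.
- **Robot:** It touched nothing.

One depth script failed part-way (the arm hid the area), so I relied on the stalled push and the later picture instead. I viewed nine pictures.

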